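# Unload a fixed-angle centrifuge rotor and hold the tube upright

## Task

The spin is over: lift the lid (it has a knob in the middle) off the centrifuge rotor and lay it gently, flat and knob up, on the bench clear of the rotor. Then draw the capped tube out of the far pocket (on the side of the rotor away from the robot, its cap leaning towards the robot) and turn it upright so that the pellet can be looked at, never tipping it noticeably further over than it leaned in its pocket. Finish with the program holding the tube still in the gripper, upright, its foot clearly higher than the rotor's rim; the counterbalance tube stays seated in the near pocket, and the small bottles and the timer round about stay where they are.

Things in the scene. Friction and masses are not known exactly. Their poses are not given: they have to be found in the camera images.
- rotor: Dark metal centrifuge rotor: a round open bowl, 256 mm at its widest, 224 mm at the rim, on a low stand fixed to the bench. Origin on its axis under the bowl, 10 mm above the bench, z up; rim 137 mm above the origin. It turns stiffly about z (0.4 N m). Four slanted sleeve pockets at quarter turns: far (its +x side, within 30 degrees of straight ahead), near (-x), two empty (+y, -y).
- lid: Round aluminium lid, 226 mm across, 0.26 to 0.35 kg, closing the rotor; lifts straight off. Origin at the centre of its underside, z up. Below, a 4 mm deep step 207 mm across drops into the bowl's rim (214 mm inside); the plate is 16 mm thick at the middle. Lying on the bench its origin is at z = 0.
- lid_knob (a point): Middle of the lid's knob: an upright black ribbed cylinder 35 mm across over its ribs, standing from 16 to 42 mm above the lid's underside; this point is 32 mm above the underside, on the axis.
- sample_tube: The tube to draw: a capped 50 ml tube 113 mm long, 34 to 68 g, in the far pocket. Origin at the centre of its flat foot, z along the tube to the cap. Body 28.6 mm across, cap 34 mm across from 98 to 113 mm above the foot. About 48 mm stands out of the pocket. There it leans 35 degrees (0.61 rad), cap towards the rotor's axis, loose with about 1.5 mm play all round.
- sample_tube_cap (a point): Middle of the sample tube's cap, on its axis, 105.5 mm from the foot.
- balance_tube: The counterbalance: an identical capped tube in the near pocket, its cap leaning away from the robot. Origin at the centre of its foot, z towards the cap. Leave it.
- far_seat (a point): Centre of the far pocket's floor, where the sample tube's foot stands. Each pocket is an aluminium sleeve 65 mm deep, 33 mm inside, 38 mm outside, leaning 35 degrees inward at the top. The hub between the pockets is 48 mm across and 76 mm high above the rotor's origin, below the caps.
- near_seat (a point): Centre of the near pocket's floor, where the counterbalance's foot stands.
- dropper_0: Small round bottle 33 mm across, 70 mm high, on the bench to the right; origin under its centre. Leave it.
- dropper_1: Another small round bottle 33 mm across, 70 mm high, beside the first; origin under its centre. Leave it.
- bench_timer: Small white timer, 64 x 68 x 21 mm, on the bench to the right, near its front edge; origin under its centre. Leave it.

How it is judged:
By the outcome, as a careful person would: the job done as asked, in the order asked, and still so for the second after the job is handed in, while the arm keeps its last pose, push and grip.
It also fails if it takes over 51 s, if anything falls off the work surface, if the arm or the gripper's body presses on something with over 40 N, if the wrist force passes 120 N, or if a joint passes its speed limit or range.

## Robot

A 6-joint arm with a two-finger parallel gripper is mounted at the origin on a cart in front of the work surface, level with it; the furniture and walls round the work are solid. World frame = base frame: x ahead of the robot, y to its left, z up, the work surface at z = 0. Lengths are in mm, angles in rad, forces in N, time in s.
With the tool pointing down it reaches from about 275 to 750 mm from the base axis. Payload 10.2 kg.
Tool frame: the origin (TCP) lies at the centre of the arm's flange, where the gripper is bolted on; the fingertips stand 173 mm ahead of it and the grasp point (between the pads) lies 155 mm ahead of it; z points along the fingers, y is the line along which they close (so a half turn about z gives the same grasp; the last joint's range is limited). The gripper opens to 85 mm and grips with 20 to 120 N. Pads are 22 mm wide; open, the fingers measure 114 mm over their backs; the gripper's body (76 mm by 85 mm) begins 54 mm behind the grasp point. The pads swing forward as they close: fully open they stand 13 mm farther back than shut.
Start: joints at [1.048, 0.313, 1.498, -0, 1.331, -0.223], TCP at [155.061, 501.586, 404.694] pointing down, gripper open.
Joint ranges: [-2.94, 2.94], [-0.97, 2.17], [0.19, 2.56], [-1.23, 4.37], [0.02, 3.11], [-2.88, 2.88]. Speed limits (rad/s): [2.39, 2.39, 3.01, 3.14, 3.14, 3.14].

## Interface

Orientations are given as a unit quaternion [w, x, y, z].
In Python, from rig import status, capture, camera_info, ticket gives the robot as it stands.
- The arm moves only by the shell command python3 -m crank 'ROWS' [FORCE]. ROWS is JSON, a list of rows, each a list of 7 numbers: the shift along the tool's x, y, z as a fraction of full scale, then the turn, a rotation vector about the tool's x, y, z as a fraction of full scale, then the closure, from 0 (fully open) to 1 (shut). A call has 1 to 12 rows; each row is the pose to reach, as a shift and turn from the pose commanded when the call began, along the tool's axes at that moment; what a row does not reach only later rows make up. Full scale, the value 1, is 0.1 m for a shift and 45 degrees for a turn. A row lasts 1/10 s, in which the tool goes at most 50 mm and 8.59 degrees, less where a joint would pass 70% of its speed; a pose out of reach is approached as far as the arm can. A call with a number of a shift or a turn outside -1 to 1 is refused whole. A call with a gripper value outside its range is refused whole. The fingers move at their own pace and stop on an object; FORCE is the grip in N (left out, the last holds). Time passes only in rows, so rows that repeat a pose let the fingers close. It gives the time, the measured TCP pose, the force, the opening and the grip force at its end, in the units of the state.
- status.sense(): the state, without advancing time (a new reading comes with each control period).
- capture(name): name is "scene" or "top" or "wrist"; returns (picture, depth): 420x560x3 uint8, red, green, blue; 420x560 float32, mm along the optical axis (not along the pixel's ray), 0 where there is no reading.
- camera_info(name): a dict with "K" (3x3 intrinsics, pixels), "D" ([k1, k2, p1, p2, k3] as OpenCV has them; the pictures are not rectified), "camera_from_world" (4x4, takes a point from world to camera coordinates). Camera axes: x right, y up, looking along -z (the intrinsics and any distortion apply to the point x, -y, -z); pixel columns grow to the right and rows downward; lengths in mm; the calibration is good to about 2 mm. A picture is of the moment at which its call begins: read the wrist's pose just before it. camera_info takes no time and is no camera call; for the wrist camera it gives the pose at the moment of the call.
- ticket.finish_job(): hands the job in; it is judged then, once.
The state is a dict: "time_s": time; "joints": joint angles; "dq": joint speeds; "tau": joint torques, N m; "eef_pos": TCP position; "ee_rot": TCP orientation; "force": force on the tool from outside, world axes, zero at the start; "wrist_torque": the same for the moment, N m; "grip_width": opening from 0.0 (shut) to 1.0 (fully open); "grip_force": force on a finger pad.
Only numpy, scipy, OpenCV 4.12 (cv2) and the standard library are available. Lean on these libraries where they do the work, as an engineer would, in place of code of your own. Each camera call takes 0.05 s, during which the arm holds its last target. There are 200 camera calls.

## Working session

There is one attempt and no reset: what is moved stays moved. The work goes in short steps, Python scripts to look and compute and a shell command to move; the robot and the scene stay as the last step left them, time stands still between calls to the robot, and variables do not carry over. Pictures are saved under pics/ and viewed, at most 10 in all, crops included, and the job is handed in when it is done.

```bash
ls; mkdir -p pics
cat > h.py <<'E'
import numpy as np, cv2
from scipy.spatial.transform import Rotation as R
from rig import status, capture, camera_info
def cap(n):
    s=status.sense(); ci=camera_info(n); p,d=capture(n)
    return p,d,{k:np.array(v,float) for k,v in ci.items() if k in("K","D","camera_from_world")},s
def unproj(uv,z,ci):
    uv=np.array(uv,float).reshape(-1,1,2)
    n=cv2.undistortPoints(uv,ci["K"],ci["D"]).reshape(-1,2)
    z=np.array(z,float).reshape(-1)
    c=np.c_[n[:,0]*z,-n[:,1]*z,-z,np.ones(len(z))]
    return (np.linalg.inv(ci["camera_from_world"])@c.T).T[:,:3]
def cloud(d,ci):
    v,u=np.mgrid[:d.shape[0],:d.shape[1]]
    P=unproj(np.c_[u.ravel(),v.ravel()],d.ravel(),ci).reshape(*d.shape,3)
    P[d<=0]=np.nan
    return P
def proj(p,ci):
    c=(ci["camera_from_world"]@np.r_[p,1])[:3]; c=c*[1,-1,-1]
    return cv2.projectPoints(c.reshape(1,3),np.zeros(3),np.zeros(3),ci["K"],ci["D"])[0].ravel()
def Rq(q): return R.from_quat([q[1],q[2],q[3],q[0]])
def rel(pos,M):
    "row numbers for target TCP pos (mm), rotation M, from present"
    s=status.sense(); R0=Rq(s["ee_rot"])
    return np.round(R0.inv().apply(np.array(pos)-s["eef_pos"])/100,3), np.round((R0.inv()*M).as_rotvec()/(np.pi/4),3)
E
python3 - <<'E'
from h import *
ims=[]
for n in("scene","top"):
    p,d,ci,s=cap(n); np.savez(n+"0.npz",p=p,d=d,**ci); ims.append(p)
    P=cloud(d,ci); print(n,np.isfinite(P[...,0]).mean(),ci["camera_from_world"].round(2).tolist())
cv2.imwrite("pics/a.png",cv2.cvtColor(np.hstack(ims),cv2.COLOR_RGB2BGR)[:, :])
a=cv2.resize(cv2.imread("pics/a.png"),(800,300)); cv2.imwrite("pics/a.png",a); 
print({k:np.round(v,3) for k,v in s.items()})
E
```

```text
pics
scene 0.9954889455782313 [[0.57, 0.82, -0.01, -190.89], [-0.72, 0.5, 0.48, 463.93], [0.4, -0.27, 0.88, -1237.09], [0.0, 0.0, 0.0, 1.0]]
top 0.9957993197278912 [[-0.02, -1.0, -0.01, -171.61], [0.99, -0.02, 0.14, -597.67], [-0.14, -0.01, 0.99, -1245.72], [0.0, 0.0, 0.0, 1.0]]
{'time_s': np.float64(0.05), 'joints': array([ 1.048,  0.313,  1.498,  0.   ,  1.331, -0.223]), 'dq': array([-0.   , -0.001, -0.001,  0.   , -0.001,  0.002]), 'tau': array([ 3.0000e-03, -4.1335e+01, -2.6048e+01, -0.0000e+00,  3.0000e-03,
       -0.0000e+00]), 'eef_pos': array([155.044, 501.541, 404.122]), 'ee_rot': array([-0.   ,  0.149,  0.989, -0.001]), 'force': array([ 1.185,  0.132, -0.406]), 'wrist_torque': array([-0.009,  0.037,  0.036]), 'grip_force': np.float64(0.0), 'grip_width': np.float64(1.004)}
```

View pics/a.png

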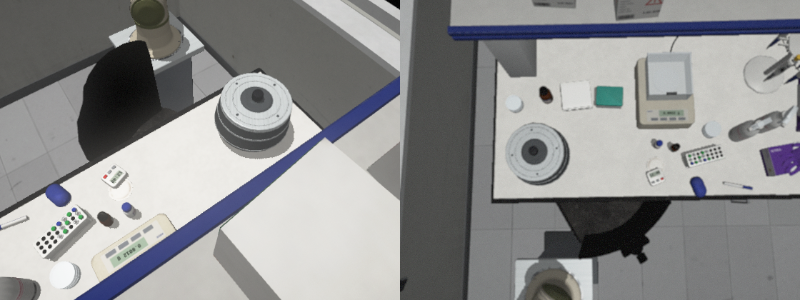

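The scene and top views show the lidded rotor on the left (top view pixel ~ (535,152) of this half-scale mosaic), with free bench to its right around (605,155), and the timer (655,175) and droppers (657,143),(675,147) beyond it. Now I'll measure.

Run:
```python
from h import *
for n in("scene","top"):
    z=np.load(n+"0.npz"); P=cloud(z["d"],z); X,Y,Z=P[...,0],P[...,1],P[...,2]
    ref=None
    m=(Z>135)&(Z<260)&(X>150)&(X<800)&(Y>-50)&(Y<550)
    c=np.nanmedian(P[m],0); 
    m&=(np.hypot(X-c[0],Y-c[1])<150)
    print(n,"top-ish",c,m.sum(),np.percentile(Z[m],[1,10,25,50,75,90,99]).round(1))
    (x,y),r=cv2.minEnclosingCircle(P[m][:,:2].astype(np.float32)); print("circle",x,y,r)
    k=m&(Z>np.nanpercentile(Z[m],50)+12); (x,y),r=cv2.minEnclosingCircle(P[k][:,:2].astype(np.float32)); print("knob",x,y,r,k.sum(),np.median(Z[k]),P[k].mean(0))
    b=(abs(Z)<6); print("bench z",np.nanmedian(Z[b]))
    # bench obstacles
    o=(Z>12)&(Z<130)&(X>150)&(X<800)&(Y>-500)&(Y<500)
    nl,lab,st,_=cv2.connectedComponentsWithStats(o.astype(np.uint8))
    for i in range(1,nl):
        if st[i,4]>60:
            q=P[lab==i]; print(q.min(0).round(),q.max(0).round(),st[i,4], z["p"][lab==i].mean(0).round())
    bb=(abs(Z)<4)&(Y>-300)&(Y<400); print("bench x",np.percentile(X[bb],[.5,99.5]), "y", np.nanpercentile(Y[(abs(Z)<4)&(X>250)&(X<600)],[.5,99.5]))
```

```text
scene top-ish [594.16976597  43.47208511 154.45310306] 6473 [138.3 152.1 153.3 154.5 155.9 158.6 185.8]
circle 581.7620849609375 53.89345169067383 113.8460693359375
knob 581.5411987304688 54.19190216064453 17.354156494140625 211 184.37971516686696 [584.3678467   50.69780528 181.8290669 ]
bench z 0.06706594105162367
[ 174. -483.   12.] [ 389. -105.  130.] 3891 [23. 23. 22.]
[478. -73.  30.] [710. 131. 130.] 2636 [86. 87. 86.]
[ 449. -473.   12.] [ 525. -397.   26.] 698 [211. 208. 203.]
[ 610. -463.   13.] [ 640. -431.   73.] 287 [114. 116. 142.]
[ 696. -500.   22.] [ 764. -361.   91.] 2464 [207. 207. 194.]
bench x [-134.93816233  743.60307725] y [-833.43782249  225.74370188]
top top-ish [575.06484029  51.65285587 153.96958686] 5127 [144.1 150.6 152.1 154.  156.  158.2 184.8]
circle 578.8904418945312 52.29574203491211 113.47322082519531
knob 578.9512939453125 52.53790283203125 17.252126693725586 134 184.12376480560863 [577.82896319  51.55233334 183.02380398]
bench z -0.18348298545652142
[ 690. -500.   12.] [ 800. -360.  130.] 2127 [145. 144. 134.]
[ 784. -300.   12.] [ 800. -186.   64.] 275 [ 77. 123. 115.]
[ 775. -168.   13.] [800. -42.  57.] 351 [204. 204. 202.]
[774. 135.  13.] [800. 198.  53.] 190 [186. 191. 193.]
[453. -75.  43.] [700. 144. 130.] 850 [86. 88. 88.]
[ 603. -461.   12.] [ 636. -432.   76.] 126 [ 89.  93. 118.]
[ 447. -472.   12.] [ 519. -397.   27.] 434 [183. 182. 178.]
[ 211. -383.   12.] [ 285. -262.   91.] 116 [13. 12. 13.]
[ 151. -384.   42.] [ 247. -275.  116.] 746 [22. 22. 22.]
bench x [   4.76240986 1114.55485844] y [-1035.55866818   265.2019925 ]
```

Run:
```python
from h import *
z=np.load("top0.npz"); p,d,ci,s=cap("wrist"); np.savez("w0.npz",p=p,d=d,**ci)
im=np.hstack([z["p"],p]); cv2.imwrite("pics/b.png",cv2.cvtColor(cv2.resize(im,(800,300)),cv2.COLOR_RGB2BGR)) 
im=np.vstack([z["p"][300:,:],p[:]]); cv2.imwrite("pics/b.png",cv2.cvtColor(im,cv2.COLOR_RGB2BGR))
P=cloud(z["d"],z)
for v,u in [(390,200),(400,30),(340,20),(300,330),(330,300),(410,210),(350,240),(20,40),(100,20)]: print(v,u,P[v,u].round())
zz=np.load("w0.npz");print(np.linalg.inv(zz["camera_from_world"]).round(2),zz["K"])
for pt in [(0,0,300),(155,501,404),(155,501,230)]: print(proj(np.array(pt,float),z), proj(np.array(pt,float),np.load("scene0.npz")))
```

```text
390 200 [76. 40. 15.]
400 30 [ -37.  721. -332.]
340 20 [ 189.  719. -240.]
300 330 [ 315. -367. -154.]
330 300 [ 225. -260. -103.]
410 210 [ 92. -26. 250.]
350 240 [ 111.  -40. -414.]
20 40 [1403.  723. -239.]
100 20 [1036.  721. -145.]
[[ 3.0000e-01 -9.0000e-01 -3.1000e-01  7.6540e+01]
 [ 9.6000e-01  2.8000e-01  1.0000e-01  5.2609e+02]
 [-0.0000e+00 -3.2000e-01  9.5000e-01  3.7397e+02]
 [ 0.0000e+00  0.0000e+00  0.0000e+00  1.0000e+00]] [[299.52930263   0.         281.81849596]
 [  0.         299.52930263 209.05508749]
 [  0.           0.           1.        ]]
[194.47937637 461.97786255] [200.3377428  -39.15102379]
[-63.69664476 407.01649697] [ 400.77238765 -116.00003492]
[ -6.39047931 384.05606675] [385.66149059 -46.25460854]
```

View pics/b.png

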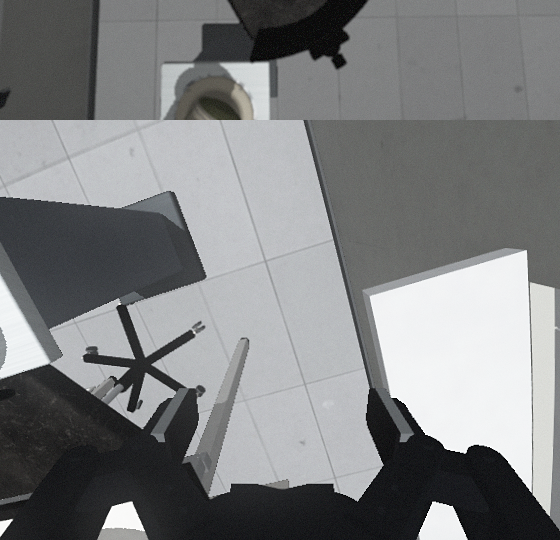

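The upper strip shows the robot's base at (215,100) and the chair's back near (300,20). The wrist view shows the open fingers over the floor, with nothing under the gripper. I'll align the tool with the world axes and travel towards the rotor.

```bash
python3 -m crank '[[0,0,0,0,0,-0.2,0],[0,0,0,0,0,-0.38,0],[0,0,0,0,0,-0.38,0]]' 
python3 -m crank '[[-0.5,-0.5,0,0,0,0,0],[-1,-1,0,0,0,0,0],[-1,-1,0,0,0,0,0]]' >/dev/null
python3 -m crank '[[-0.5,-0.5,0,0,0,0,0],[-1,-1,0,0,0,0,0],[-1,-1,0,0,0,0,0]]' 
python3 -m crank '[[-0.5,-0.5,-0.1,0,0,0,0],[-1,-1,-0.2,0,0,0,0],[-1,-1,-0.2,0,0,0,0],[-1,-1,-0.2,0,0,0,0]]'
python3 - <<'E'
from h import *
z=np.load("top0.npz"); P=cloud(z["d"],z)
z2=np.load("scene0.npz"); Q=cloud(z2["d"],z2)
for A in(P,Q):
    m=(A[...,0]>0)&(A[...,0]<400)&(A[...,1]<-50)&(A[...,1]>-600)&(A[...,2]>10); B=A[m]
    print("chair",B.min(0),B.max(0)); 
    for x in range(200,420,20):
        b=B[(B[:,0]>=x)&(B[:,0]<x+20)]
        if len(b): print(x,b[:,1].min().round(),b[:,1].max().round(),b[:,2].max().round())
    for y in(-150,-230,-300):
        m=(abs(A[...,1]-y)<10)&(abs(A[...,2])<5); print("bench front/back at y",y,np.percentile(A[m][:,0],[1,99]))
E
```

```text
time_s: 0.45
eef_pos: [155.1, 501.6, 404.5]
ee_rot: [-0.0, 0.0, 1.0, -0.0]
force: [-0.8, 0.0, -0.6]
grip_width: 0.998
grip_force: 0.0
time_s: 1.05
eef_pos: [356.1, 299.4, 404.8]
ee_rot: [0.0, 0.003, 1.0, -0.0]
force: [0.8, 1.5, -0.1]
grip_width: 1.001
grip_force: 0.0
time_s: 1.45
eef_pos: [457.3, 198.0, 424.9]
ee_rot: [0.001, 0.005, 1.0, -0.0]
force: [-0.6, -0.3, -0.1]
grip_width: 1.001
grip_force: 0.0
chair [ 5.87346169e-02 -4.69908580e+02  1.00191361e+01] [386.55795727 -50.00109651 257.59792182]
200 -369.0 -125.0 243.0
220 -384.0 -141.0 256.0
240 -382.0 -233.0 255.0
260 -377.0 -296.0 255.0
280 -393.0 -326.0 253.0
300 -417.0 -347.0 252.0
320 -437.0 -364.0 252.0
340 -455.0 -376.0 247.0
360 -467.0 -388.0 244.0
380 -470.0 -417.0 216.0
bench front/back at y -150 [  -4.89952173 1109.2144029 ]
bench front/back at y -230 [ 383.66359026 1114.07207912]
bench front/back at y -300 [ 385.43307414 1110.52317978]
chair [ 4.32458610e-01 -4.83013060e+02  1.00261185e+01] [389.15833033 -50.01403216 257.00427062]
200 -277.0 -118.0 225.0
220 -318.0 -136.0 253.0
240 -350.0 -157.0 254.0
260 -375.0 -292.0 253.0
280 -398.0 -323.0 252.0
300 -416.0 -345.0 252.0
320 -434.0 -361.0 252.0
340 -451.0 -375.0 248.0
360 -483.0 -386.0 242.0
380 -482.0 -405.0 226.0
bench front/back at y -150 [-136.97332483  741.44962899]
bench front/back at y -230 [201.91527136 741.68590436]
bench front/back at y -300 [233.88297667 741.74323121]
```

```bash
python3 -m crank '[[-0.5,-0.5,0,0,0,0,0],[-1,-1,0,0,0,0,0],[-1,-1,0,0,0,0,0]]' >/dev/null
python3 -m crank '[[-0.2,-0.45,0,0,0,0,0],[-0.2,-0.45,0,0,0,0,0],[-0.2,-0.45,0,0,0,0,0]]'
python3 - <<'E'
from h import *
p,d,ci,s=cap("wrist"); np.savez("w1.npz",p=p,d=d,**ci); print(s["eef_pos"],Rq(s["ee_rot"]).as_matrix().round(3).tolist())
P=cloud(d,ci); X,Y,Z=P[...,0],P[...,1],P[...,2]
near=(np.hypot(X-580,Y-53)<60)
k=near&(Z>172)&(Z<200); print(k.sum(),np.percentile(Z[k],[5,50,95])); print("knob",cv2.minEnclosingCircle(P[k][:,:2].astype(np.float32)),P[k].mean(0))
m=(np.hypot(X-580,Y-53)<140)&(Z>143)&(Z<172); print(np.percentile(Z[m],[5,50,95]), cv2.minEnclosingCircle(P[m][:,:2].astype(np.float32)),P[m].min(0),P[m].max(0))
cv2.imwrite("pics/c.png",cv2.cvtColor(p,cv2.COLOR_RGB2BGR))
E
```

```text
time_s: 2.05
eef_pos: [574.5, 55.7, 424.2]
ee_rot: [-0.001, 0.003, 1.0, 0.0]
force: [0.7, 0.5, -1.2]
grip_width: 0.997
grip_force: 0.0
[574.5232643   55.71812576 424.17082521] [[-1.0, 0.006, -0.001], [0.006, 1.0, 0.0], [0.001, 0.0, -1.0]]
1526 [176.70119675 185.31110002 186.54896015]
knob ((581.1583251953125, 53.68587112426758), 17.51790428161621) [578.52091289  54.0479842  184.21562449]
[152.91889068 154.26947874 158.51618379] ((580.9267578125, 54.36384201049805), 113.13446044921875) [468.39077464 -58.37133906 143.12880542] [692.93782945 166.51268758 171.7829255 ]
```

View pics/c.png

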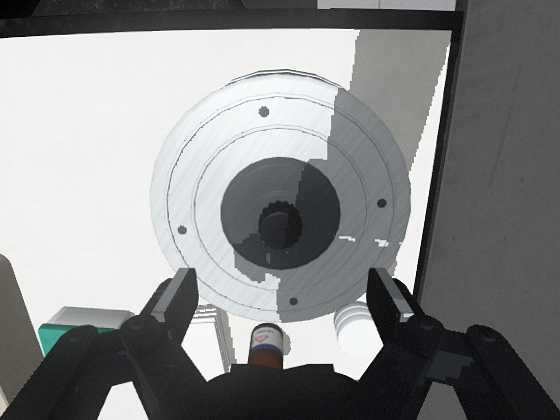

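The wrist view shows the knob at (280,225) in the middle of the lid, close to between the fingers. It measures (581,54), top at z≈187. I'll descend and grip.

```bash
python3 -m crank '[[-0.065,-0.02,0.3,0,0,0,0],[-0.065,-0.02,0.6,0,0,0,0],[-0.065,-0.02,0.78,0,0,0,0],[-0.065,-0.02,0.88,0,0,0,0],[-0.065,-0.02,0.88,0,0,0,0.2],[-0.065,-0.02,0.88,0,0,0,0.4]]' 60
python3 -m crank '[[0,0,0,0,0,0,0.7],[0,0,0,0,0,0,1],[0,0,0,0,0,0,1],[0,0,0,0,0,0,1],[0,0,0,0,0,0,1],[0,0,0,0,0,0,1]]' 60
```

```text
time_s: 2.7
eef_pos: [581.0, 54.6, 337.8]
ee_rot: [0.001, 0.001, 1.0, -0.0]
force: [0.3, 0.6, 0.5]
grip_width: 0.689
grip_force: 0.0
time_s: 3.3
eef_pos: [581.0, 54.1, 338.0]
ee_rot: [0.001, 0.001, 1.0, 0.0]
force: [-0.1, 1.1, 6.4]
grip_width: 0.353
grip_force: 59.1
```

```bash
python3 -m crank '[[0,0,-0.05,0,0,0,1],[0,0,-0.12,0,0,0,1],[0,0,-0.25,0,0,0,1],[0,0,-0.4,0,0,0,1],[0,0,-0.6,0,0,0,1],[0,0,-0.8,0,0,0,1],[0,0,-0.8,0,0,0,1],[0,0,-0.8,0,0,0,1]]' 80
python3 - <<'E'
from h import *
p,d,ci,s=cap("wrist"); cv2.imwrite("pics/d.png",cv2.cvtColor(p,cv2.COLOR_RGB2BGR)); print(s["eef_pos"],s["force"],s["wrist_torque"],s["grip_width"])
E
```

```text
time_s: 4.1
eef_pos: [580.8, 54.0, 416.5]
ee_rot: [-0.0, 0.001, 1.0, 0.0]
force: [-0.2, -0.8, -3.6]
grip_width: 0.344
grip_force: 79.2
[580.83724851  54.0139814  416.50782876] [-0.21439791 -0.78917193 -3.63924193] [-0.02024636 -0.01859727  0.06539799] 0.3443854692338218
```

View pics/d.png

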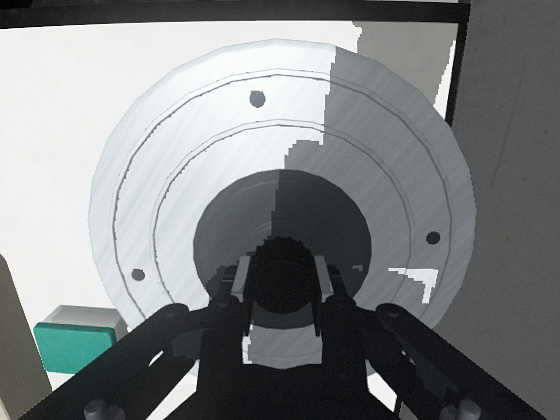

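The view shows the lid held by its knob (280,285), level and off the rotor, and the force reads about 3.6 N. I'll carry it to the right and part way down.

```bash
python3 -m crank '[[0,-0.1,0,0,0,0,1],[0,-0.25,0,0,0,0,1],[0,-0.45,0,0,0,0,1],[0,-0.7,0,0,0,0,1],[0.02,-1,0,0,0,0,1]]' >/dev/null
python3 -m crank '[[0,-0.3,0,0,0,0,1],[0,-0.6,0,0,0,0,1],[0,-0.9,0,0,0,0,1]]' >/dev/null
python3 -m crank '[[0,-0.3,0,0,0,0,1],[0,-0.57,0,0,0,0,1],[0,-0.77,0,0,0,0,1],[0,-0.9,0,0,0,0,1],[0,-0.9,0,0,0,0,1]]'
python3 -m crank '[[0,0,0.1,0,0,0,1],[0,0,0.3,0,0,0,1],[0,0,0.5,0,0,0,1],[0,0,0.7,0,0,0,1],[0,0,0.9,0,0,0,1],[0,0,1,0,0,0,1],[0,0,1,0,0,0,1]]'
python3 -m crank '[[0,0,0.2,0,0,0,1],[0,0,0.4,0,0,0,1],[0,0,0.6,0,0,0,1],[0,0,0.8,0,0,0,1],[0,0,0.95,0,0,0,1],[0,0,1,0,0,0,1],[0,0,1,0,0,0,1],[0,0,1,0,0,0,1]]'
python3 - <<'E'
from h import *
n="scene"; p,d,ci,s=cap(n); P=cloud(d,ci); np.savez("scene1.npz",p=p,d=d,**ci)
cv2.imwrite("pics/e.png",cv2.cvtColor(p,cv2.COLOR_RGB2BGR)); print(s["eef_pos"],s["force"])
m=(np.hypot(P[...,0]-575,P[...,1]+225)<108)&(np.hypot(P[...,0]-575,P[...,1]+225)>60)&(P[...,2]>10)&(P[...,2]<60)
B=P[m]; A=np.c_[B[:,:2]-[575,-225],np.ones(len(B))]; print(len(B),np.linalg.lstsq(A,B[:,2],rcond=None)[0],cv2.minEnclosingCircle(P[(P[...,2]>10)&(P[...,2]<60)&(np.hypot(P[...,0]-575,P[...,1]+225)<125)][:,:2].astype(np.float32)))
E
```

```text
time_s: 5.45
eef_pos: [578.4, -227.5, 416.2]
ee_rot: [-0.0, 0.002, 1.0, 0.0]
force: [1.1, -0.0, -2.8]
grip_width: 0.341
grip_force: 79.4
time_s: 6.15
eef_pos: [578.6, -225.1, 315.2]
ee_rot: [-0.001, 0.0, 1.0, 0.001]
force: [-0.7, 0.7, -3.2]
grip_width: 0.346
grip_force: 79.4
time_s: 6.95
eef_pos: [578.9, -226.1, 217.8]
ee_rot: [0.001, 0.001, 1.0, -0.001]
force: [0.2, -1.3, -3.3]
grip_width: 0.346
grip_force: 79.4
[ 578.90783789 -226.09615978  217.83284107] [ 0.1845692  -1.26933407 -3.3258508 ]
3335 [-4.80517693e-04 -4.51424140e-06  3.38682135e+01] ((579.0343017578125, -225.48822021484375), 113.18338775634766)
```

View pics/e.png

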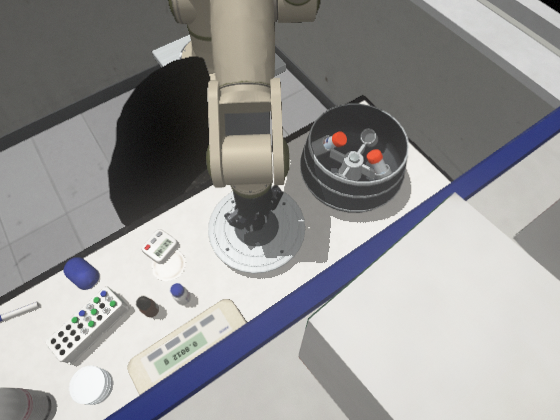

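The scene view shows the lid level over the bench at (255,230), clear of the rotor, timer and droppers. In the open rotor, the two red caps are at (340,140) near and (375,157) far. Underside is about 23 mm up, so I'll lower it in small steps.

```bash
python3 -m crank '[[0,0,0.06,0,0,0,1],[0,0,0.12,0,0,0,1],[0,0,0.17,0,0,0,1],[0,0,0.19,0,0,0,1],[0,0,0.21,0,0,0,1],[0,0,0.21,0,0,0,1],[0,0,0.21,0,0,0,1]]'
python3 -m crank '[[0,0,0.005,0,0,0,1],[0,0,0.01,0,0,0,1],[0,0,0.01,0,0,0,1],[0,0,0.01,0,0,0,1]]'
```

```text
time_s: 7.7
eef_pos: [578.6, -226.0, 195.8]
ee_rot: [0.0, 0.001, 1.0, -0.0]
force: [-0.3, -0.5, -3.4]
grip_width: 0.345
grip_force: 79.5
time_s: 8.1
eef_pos: [578.6, -226.0, 195.2]
ee_rot: [0.0, 0.001, 1.0, -0.0]
force: [-2.9, 2.0, 4.8]
grip_width: 0.343
grip_force: 79.7
```

```bash
python3 -m crank '[[0,0,0,0,0,0,0.6],[0,0,0,0,0,0,0.5],[0,0,0,0,0,0,0.3],[0,0,0,0,0,0,0.1],[0,0,-0.05,0,0,0,0],[0,0,-0.2,0,0,0,0],[0,0,-0.5,0,0,0,0],[0,0,-1,0,0,0,0],[0,0,-1,0,0,0,0]]' 20
python3 -m crank '[[0,0,-0.4,0,0,0,0],[0,0,-0.8,0,0,0,0],[0,0,-1,0,0,0,0],[0,0,-1,0,0,0,0]]'
python3 -m crank '[[0,0,-0.4,0,0,0,0],[0,0.4,-0.8,0,0,0,0],[0,0.8,-1,0,0,0,0],[0,0.8,-1,0,0,0,0]]'
python3 - <<'E'
from h import *
for n in("wrist","scene","top"):
    p,d,ci,s=cap(n); P=cloud(d,ci); np.savez(n+"2.npz",p=p,d=d,**ci)
    X,Y,Z=P[...,0],P[...,1],P[...,2]
    m=(np.hypot(X-578,Y+226)<100)&(np.hypot(X-578,Y+226)>60)
    B=P[m]; A=np.c_[B[:,:2]-[578,-226],np.ones(len(B))]; 
    print(n,len(B),np.linalg.lstsq(A,B[:,2],rcond=None)[0])
    # red caps
    r=p.astype(int); red=(r[...,0]>120)&(r[...,0]>2*r[...,1])&(r[...,0]>2*r[...,2])&(np.hypot(X-581,Y-54)<100)&(Z>90)
    nl,lab,st,_=cv2.connectedComponentsWithStats(red.astype(np.uint8))
    for i in range(1,nl):
        if st[i,4]>15:
            q=P[lab==i]; print(st[i],q.mean(0).round(1),q.min(0).round(1),q.max(0).round(1))
E
```

```text
time_s: 9.0
eef_pos: [579.4, -226.3, 302.9]
ee_rot: [0.006, 0.001, 1.0, -0.003]
force: [0.4, -0.4, 0.2]
grip_width: 1.0
grip_force: 0.0
time_s: 9.4
eef_pos: [578.4, -225.8, 399.1]
ee_rot: [0.003, 0.001, 1.0, -0.002]
force: [0.1, -0.0, -0.2]
grip_width: 1.003
grip_force: 0.0
time_s: 9.8
eef_pos: [578.3, -141.8, 498.6]
ee_rot: [0.003, -0.001, 1.0, -0.001]
force: [-0.6, -0.9, 0.3]
grip_width: 0.997
grip_force: 0.0
wrist 17018 [ -0.13743222   2.37003147 115.96797862]
[424 130  30  30 618] [536.7  34.5 129.2] [521.2  20.2 118.1] [555.   52.4 138.2]
[440 200  30  28 634] [620.8  69.2 127.7] [606.   54.5 115.3] [639.8  86.5 137.6]
scene 6356 [  1.17707661   2.73612997 145.56316765]
[332 132  15  14 161] [541.8  34.4 127.3] [525.   20.4 114.3] [555.5  53.9 137.9]
[367 149  16  15 164] [625.5  68.7 127.8] [606.1  54.5 113.2] [639.9  86.3 138.4]
top 3039 [  0.68171755   4.02749354 240.13537178]
[179 194  12  11 109] [619.8  69.4 127.6] [606.2  54.  115.3] [634.1  84.7 137.8]
```

```bash
python3 -m crank '[[0,0.4,0,0,0,0,0],[0,0.8,0,0,0,0,0],[0.1,1,0.1,0,0,0,0],[0.1,1,0.1,0,0,0,0]]' >/dev/null
python3 -m crank '[[0,0.4,0.2,0,0,-0.15,0],[0.1,0.8,0.4,0,0,-0.3,0],[0.1,0.96,0.48,0,0,-0.48,0],[0.1,0.96,0.48,0,0,-0.48,0],[0.1,0.96,0.48,0,0,-0.48,0]]'
cat > fit.py <<'E'
from h import *
from scipy.optimize import least_squares
def pts(p,d,ci,far):
    P=cloud(d,ci); X,Y,Z=P[...,0],P[...,1],P[...,2]; r=p.astype(int)
    red=(r[...,0]>110)&(r[...,0]>2*r[...,1])&(r[...,0]>2*r[...,2])&(np.hypot(X-581,Y-54)<100)&(Z>90)
    red=cv2.erode(red.astype(np.uint8),np.ones((2,2)))>0
    return P[red&((X>581)==far)]
def ax(t,f): return np.array([-np.sin(t)*np.cos(f),-np.sin(t)*np.sin(f),np.cos(t)])
def sd(B,v):
    a=ax(v[3],v[4]); w=B-v[:3]; h=w@a; rr=np.linalg.norm(w-np.outer(h,a),axis=1)
    dx=rr-17; dy=abs(h)-7.5
    return np.minimum(np.maximum(dx,dy),0)+np.hypot(np.maximum(dx,0),np.maximum(dy,0))
def fit(B,far):
    s=1 if far else -1; f0=.37 if far else .37+np.pi
    o=least_squares(lambda v:np.r_[sd(B,v),(v[3]-.61)*50],[581+s*40,54+s*16,125,.61,f0],loss="soft_l1")
    return o.x,np.abs(sd(B,o.x)).mean(),len(B)
E
cat > look.py <<'E'
import sys
from fit import *
p,d,ci,s=cap("wrist"); np.savez(sys.argv[1]+".npz",p=p,d=d,**ci); print(s["eef_pos"],Rq(s["ee_rot"]).as_rotvec())
for far in(True,False):
    B=pts(p,d,ci,far); x,e,n=fit(B,far) if len(B)>50 else (0,0,len(B)); print(far,np.round(x,3),e,n)
P=cloud(d,ci); m=(P[...,2]>140)&(P[...,2]<156)&(np.hypot(P[...,0]-581,P[...,1]-54)<130)&(np.hypot(P[...,0]-581,P[...,1]-54)>95)
if m.sum()>20: print("rim z",np.median(P[m][:,2]),cv2.minEnclosingCircle(P[m][:,:2].astype(np.float32)))
cv2.imwrite("pics/"+sys.argv[1]+".png",cv2.cvtColor(p,cv2.COLOR_RGB2BGR))
E
python3 look.py f1
python3 - <<'E'
from fit import *
for n in("wrist","scene"):
    z=np.load(n+"2.npz")
    for far in(True,False): print(n,[np.round(q,3) for q in fit(pts(z["p"],z["d"],z,far),far)])
E
```

```text
time_s: 10.85
eef_pos: [559.5, 48.6, 436.3]
ee_rot: [-0.0, -0.185, 0.983, -0.0]
force: [0.1, 0.2, 0.2]
grip_width: 1.002
grip_force: 0.0
[559.52912218  48.58157177 436.34496389] [ 5.80227421e-01 -3.08669831e+00  3.56130804e-04]
True [6.22894e+02 7.05070e+01 1.21004e+02 6.37000e-01 3.86000e-01] 0.5589442791242516 727
False [539.5    36.828 121.361   0.622   3.53 ] 0.3783445759536723 895
rim z 147.30033688062974 ((580.2929077148438, 54.26023864746094), 113.57205200195312)
wrist [array([6.22258e+02, 7.11380e+01, 1.20914e+02, 6.41000e-01, 3.70000e-01]), np.float64(0.618), np.int64(583)]
wrist [array([538.982,  36.952, 121.192,   0.64 ,   3.48 ]), np.float64(0.47), np.int64(592)]
scene [array([6.22976e+02, 7.26850e+01, 1.21582e+02, 6.16000e-01, 3.77000e-01]), np.float64(0.78), np.int64(134)]
scene [array([538.346,  38.034, 121.567,   0.615,   3.517]), np.float64(0.781), np.int64(134)]
```

View pics/f1.png

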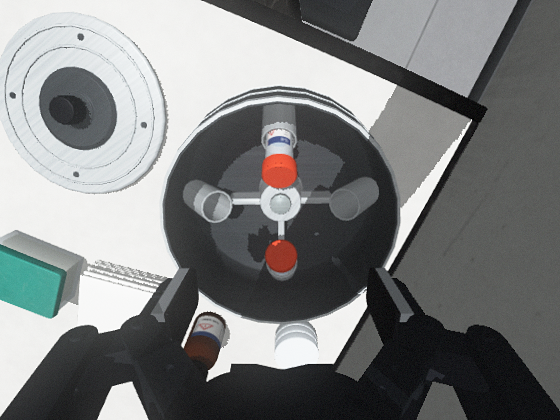

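The wrist view from above the rotor shows the far cap at (278,170), the near cap at (281,256) and the two empty sleeves at (212,205) and (352,200). The lid lies flat at top left. Wrist and scene fits agree: far cap middle at (622.8,70.9,121.1), azimuth 0.38. I'll compute a 20°-tilted pregrasp.

```bash
cat > goal.py <<'E'
import sys
from h import *
# args: theta_deg (tool leaning, + = fingers outward), back-off mm, grasp point xyz
th,b=float(sys.argv[1])*np.pi/180,float(sys.argv[2]); g=np.array([float(v) for v in sys.argv[3:6]]); f=.382
z=np.array([np.sin(th)*np.cos(f),np.sin(th)*np.sin(f),-np.cos(th)]); y=np.array([-np.sin(f),np.cos(f),0]); x=np.cross(y,z)
print(rel(g-(155+b)*z,R.from_matrix(np.c_[x,y,z])), (g-(155+b)*z).round(1))
E
python3 goal.py 20 85 622.8 70.9 121.1
python3 - <<'E'
from h import *
s=status.sense(); print(s["time_s"],s["joints"])
z=np.load("f1.npz"); P=cloud(z["d"],z); m=(np.hypot(P[...,0]-578,P[...,1]+226)<105)&(np.hypot(P[...,0]-578,P[...,1]+226)>60)
B=P[m]; print(len(B),np.linalg.lstsq(np.c_[B[:,:2]-[578,-226],np.ones(len(B))],B[:,2],rcond=None)[0])
E
```

```text
(array([ 0.149, -0.028,  0.901]), array([-0.003, -0.445, -0.013])) [546.6  40.3 346.6]
10.9 [-1.22322224e-01  3.74498680e-01  1.32876870e+00 -4.52799216e-04
  1.43824563e+00 -2.06430156e+00]
14129 [1.57265255e-04 4.68906194e-04 1.10683145e+01]
```

```bash
python3 -m crank '[[0.05,-0.01,0.2,0,-0.15,0,0],[0.1,-0.02,0.45,0,-0.3,-0.01,0],[0.15,-0.03,0.7,0,-0.445,-0.013,0],[0.15,-0.03,0.9,0,-0.445,-0.013,0],[0.15,-0.03,0.9,0,-0.445,-0.013,0]]'
python3 look.py g1
python3 goal.py 20 0 622.8 70.9 121.1
```

```text
time_s: 11.4
eef_pos: [546.0, 40.1, 344.8]
ee_rot: [0.169, -0.187, 0.967, 0.033]
force: [1.1, -0.5, 0.4]
grip_width: 0.996
grip_force: 0.0
[545.95718421  40.14630796 344.75609595] [-0.53138655  2.75006518  0.09363232]
True [6.23936e+02 7.06410e+01 1.21827e+02 6.16000e-01 3.92000e-01] 0.5059963150948904 1531
False [539.1    36.868 121.225   0.614   3.533] 0.338564199732354 2796
rim z 147.1830393796066 ((580.7476806640625, 54.51813507080078), 113.48477935791016)
(array([-0.002, -0.001,  0.85 ]), array([-0.001, -0.001,  0.001])) [573.6  51.1 266.8]
```

View pics/g1.png

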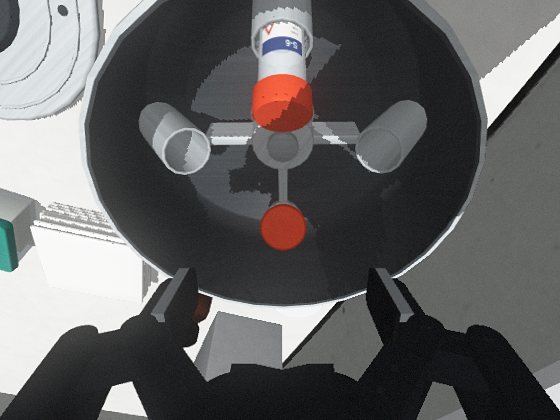

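The closer view shows the far cap at (282,103), centred between the fingers, and the near cap at (283,227). I'll advance along the tool axis, watching the force, then close.

```bash
python3 -m crank '[[0,0,0.2,0,0,0,0],[0,0,0.4,0,0,0,0],[0,0,0.6,0,0,0,0],[0,0,0.75,0,0,0,0],[-0.005,0,0.84,0,0,0,0],[-0.005,0,0.84,0,0,0,0.1]]' 40
python3 -m crank '[[0,0,0,0,0,0,0.3],[0,0,0,0,0,0,0.5],[0,0,0,0,0,0,0.6]]'
python3 goal.py 20 0 623.3 70.8 121.4
```

```text
time_s: 12.05
eef_pos: [573.6, 52.5, 267.6]
ee_rot: [0.17, -0.189, 0.967, 0.033]
force: [0.0, -0.2, 0.7]
grip_width: 0.9
grip_force: 0.0
time_s: 12.35
eef_pos: [573.3, 52.6, 268.7]
ee_rot: [0.171, -0.189, 0.966, 0.032]
force: [-0.1, 0.7, -0.3]
grip_width: 0.407
grip_force: 0.0
(array([ 0.004, -0.017,  0.016]), array([-0.001,  0.002,  0.005])) [574.1  51.  267.1]
```

```bash
python3 -m crank '[[0,-0.012,0.012,0,0,0,0.55],[0,-0.012,0.012,0,0,0,0.7],[0,-0.012,0.012,0,0,0,1],[0,-0.012,0.012,0,0,0,1],[0,-0.012,0.012,0,0,0,1],[0,-0.012,0.012,0,0,0,1]]' 60
python3 - <<'E'
from h import *
# 35deg tube axis, in the present tool axes (per mm)
s=status.sense(); f=.382; t=.611
print(Rq(s["ee_rot"]).inv().apply([-np.sin(t)*np.cos(f),-np.sin(t)*np.sin(f),np.cos(t)]).round(3), s["wrist_torque"])
E
```

```text
time_s: 12.95
eef_pos: [574.1, 51.6, 267.1]
ee_rot: [0.171, -0.189, 0.966, 0.032]
force: [-2.4, -2.1, 4.9]
grip_width: 0.375
grip_force: 59.2
[ 0.258  0.    -0.966] [-0.26747199  0.32106437 -0.00429487]
```

```bash
python3 -m crank '[[0.013,0,-0.05,0,0,0,1],[0.026,0,-0.1,0,0,0,1],[0.052,0,-0.2,0,0,0,1],[0.078,0,-0.3,0,0,0,1]]'
python3 -m crank '[[0.026,0,-0.1,0,0,0,1],[0.052,0,-0.2,0,0,0,1],[0.078,0,-0.3,0,0,0,1],[0.104,0,-0.4,0,0,0,1],[0.13,0,-0.5,0,0,0,1],[0.13,0,-0.5,0,0,0,1]]'
python3 - <<'E'
from h import *
p,d,ci,s=cap("scene"); cv2.imwrite("pics/i.png",cv2.cvtColor(cv2.resize(p[70:270,260:500],None,fx=2.5,fy=2.5),cv2.COLOR_RGB2BGR)); print(s["wrist_torque"])
E
```

```text
time_s: 13.35
eef_pos: [557.2, 45.0, 292.9]
ee_rot: [0.171, -0.189, 0.967, 0.033]
force: [-0.6, -0.0, 0.1]
grip_width: 0.375
grip_force: 59.5
time_s: 13.95
eef_pos: [530.2, 33.9, 336.2]
ee_rot: [0.172, -0.189, 0.966, 0.032]
force: [-0.3, 0.4, -1.1]
grip_width: 0.375
grip_force: 59.5
[-0.09002187  0.20460717 -0.01911012]
```

View pics/i.png

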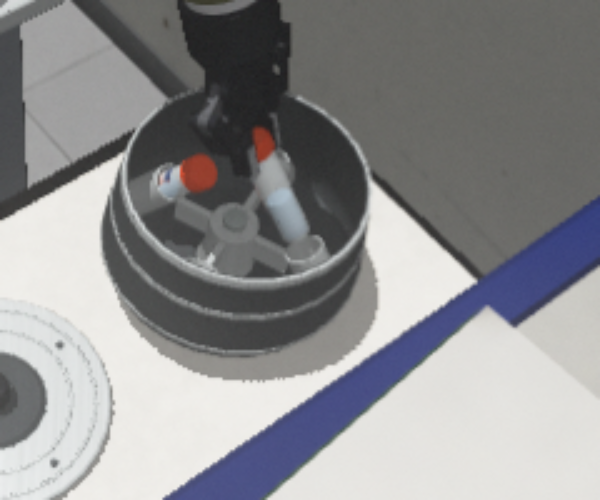

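The crop shows the tube held by its cap at (262,145), its body out of the sleeve (305,250). The counterbalance is still seated at (195,175). I'll lift straight up.

```bash
python3 -m crank '[[-0.05,0,-0.14,0,0,0,1],[-0.14,0,-0.38,0,0,0,1],[-0.24,0,-0.66,0,0,0,1],[-0.34,0,-0.94,0,0,0,1],[-0.34,0,-0.94,0,0,0,1]]'
python3 goal.py -15 0 575 52 325
```

```text
time_s: 14.5
eef_pos: [530.5, 34.3, 438.3]
ee_rot: [0.174, -0.189, 0.966, 0.031]
force: [1.0, 0.6, -0.4]
grip_width: 0.371
grip_force: 59.5
(array([-0.952, -0.007, -0.035]), array([-0.007,  0.786,  0.005])) [612.2  67.  474.7]
```

```bash
python3 -m crank '[[-0.05,0,-0.02,0,0.05,0,1],[-0.15,0,-0.05,0,0.15,0,1],[-0.28,0,-0.08,0,0.25,0,1],[-0.4,0,-0.09,0,0.35,0,1],[-0.53,0,-0.09,0,0.45,0,1],[-0.65,0,-0.08,0,0.55,0,1],[-0.78,0,-0.06,0,0.65,0,1],[-0.88,0,-0.05,0,0.73,0,1],[-0.95,0,-0.035,0,0.786,0,1],[-0.95,0,-0.035,0,0.786,0,1],[-0.95,0,-0.035,0,0.786,0,1]]'
cat > chk.py <<'E'
from h import *
ims=[]
s=status.sense(); g=np.array(s["eef_pos"])+155*Rq(s["ee_rot"]).apply([0,0,1]); print(g,s["force"],s["joints"])
for n in("scene","top"):
    p,d,ci,s=cap(n); P=cloud(d,ci); r=p.astype(int)
    near=(np.hypot(P[...,0]-g[0],P[...,1]-g[1])<45)&(P[...,2]>g[2]-120)&(P[...,2]<g[2]-12)
    B=P[near]
    for lo in range(200,320,15):
        b=B[(B[:,2]>=lo)&(B[:,2]<lo+15)]
        if len(b)>8: print(n,lo,len(b),b.mean(0).round(1),b.min(0).round(1),b.max(0).round(1))
    ims.append(p)
    u,v=proj(g-[0,0,50],ci).astype(int); ims[-1]=cv2.resize(p[max(v-80,0):v+80,max(u-60,0):u+60],(400,533))
cv2.imwrite("pics/j.png",cv2.cvtColor(np.hstack(ims),cv2.COLOR_RGB2BGR))
E
python3 chk.py
```

```text
time_s: 15.6
eef_pos: [612.0, 67.4, 469.5]
ee_rot: [-0.131, -0.19, 0.973, -0.026]
force: [0.1, 0.3, -1.1]
grip_width: 0.379
grip_force: 59.4
[573.98090853  51.80021779 320.05806458] [ 0.12217394  0.26675459 -1.13861303] [-0.06466066  0.54464043  0.99901045 -0.12073484  1.83802702 -2.03917227]
scene 215 55 [581.3  45.1 223.6] [568.2  39.2 215.2] [588.9  58.8 229.9]
scene 230 62 [581.   45.2 237.5] [565.1  37.7 230. ] [588.2  58.9 244.8]
scene 245 72 [581.1  44.7 252.6] [564.6  38.3 245.3] [588.6  59.  259.7]
scene 260 74 [581.2  44.1 267.9] [566.1  38.1 260.3] [588.8  60.9 274.6]
scene 275 79 [580.8  44.  282.6] [565.1  36.9 275.3] [588.8  59.6 289.9]
scene 290 43 [586.1  46.2 297.3] [570.9  30.1 290.4] [590.4  58.7 305. ]
top 215 10 [567.   42.5 221.9] [559.1  38.9 218.6] [578.7  52.5 227.4]
top 230 11 [565.   41.5 237.4] [559.3  37.5 232.9] [574.2  48.4 243.8]
top 245 12 [563.7  42.4 253.4] [556.8  37.2 248.4] [575.   51.6 259.6]
top 260 13 [562.5  42.9 267.9] [557.5  36.9 263. ] [572.9  53.5 274.6]
top 275 12 [562.5  42.  281. ] [557.4  37.  276.5] [571.1  52.9 289.1]
top 290 14 [563.7  40.5 294.7] [556.9  27.  290.1] [574.5  53.8 303.7]
```

View pics/j.png

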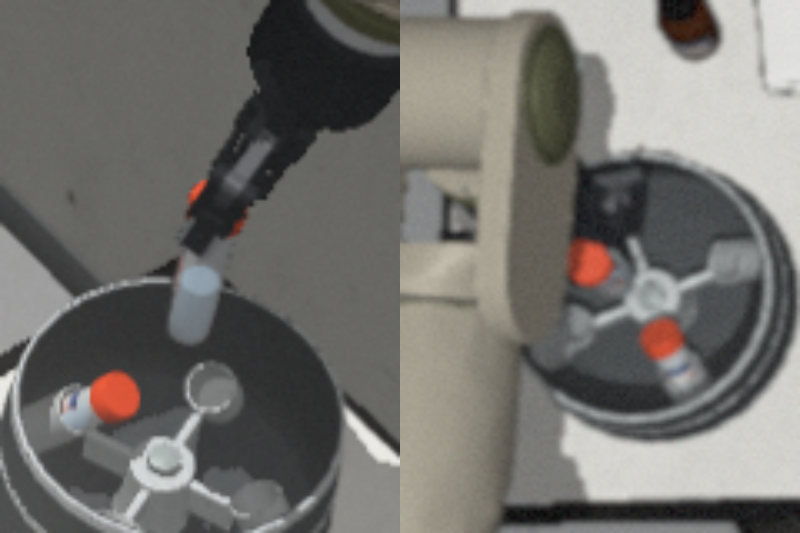

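The tube hangs upright from the gripper, with its foot well above the rim. The counterbalance is still seated. I'll fit the tube's axis and check the lid, bottles and timer.

Run:
```python
from h import *
from scipy.optimize import least_squares
g=np.array([574,51.8,320])
p,d,ci,s=cap("scene"); P=cloud(d,ci)
B=P[(np.hypot(P[...,0]-g[0],P[...,1]-g[1])<30)&(P[...,2]>213)&(P[...,2]<288)]
def f(v):
    a=np.array([v[2],v[3],1]); a/=np.linalg.norm(a); w=B-[v[0],v[1],250]; return np.linalg.norm(w-np.outer(w@a,a),axis=1)-14.3
o=least_squares(f,[574,52,0,0],loss="soft_l1"); print(o.x,np.degrees(o.x[2:]),abs(f(o.x)).mean(),B[:,2].min())
z=np.load("scene0.npz"); Q=cloud(z["d"],z)
for n,c in(("timer",(485,-435)),("drop",(622,-447)),("drop2",(625,-490))):
    for A in(Q,P):
        m=(np.hypot(A[...,0]-c[0],A[...,1]-c[1])<60)&(A[...,2]>8)&(A[...,2]<90); print(n,A[m].mean(0).round(1),m.sum())
m=(np.hypot(P[...,0]-578,P[...,1]+226)<100)&(np.hypot(P[...,0]-578,P[...,1]+226)>60); print("lid",P[m][:,2].mean(),P[m][:,2].std())
print(s["time_s"],s["dq"].round(3) if hasattr(s["dq"],"round") else s["dq"])
```

```text
[ 5.73594294e+02  5.37429805e+01  2.69915109e-03 -3.01354285e-02] [ 0.15464997 -1.72663287] 0.6338007456288748 214.63327569281523
timer [ 488.6 -434.8   18.1] 727
timer [ 488.6 -434.8   18. ] 734
drop [ 626.3 -454.8   48.5] 348
drop [ 626.4 -454.6   48.7] 346
drop2 [ 620.4 -481.8   50.7] 613
drop2 [ 620.5 -482.    50.8] 614
lid 11.3817945701546 1.5547872017720175
15.7 [ 0.001 -0.007 -0.006 -0.003  0.005 -0.001]
```

The tube is within 2° of upright with its foot about 68 mm above the rim, and the lid, timer and bottles are in place. One holding row, then hand in.

```bash
python3 -m crank '[[0,0,0,0,0,0,1],[0,0,0,0,0,0,1],[0,0,0,0,0,0,1],[0,0,0,0,0,0,1]]'; python3 -c "
from rig import ticket; print(ticket.finish_job())"
```

```text
time_s: 16.15
eef_pos: [611.8, 67.4, 470.7]
ee_rot: [-0.131, -0.19, 0.973, -0.026]
force: [0.1, 0.1, -0.0]
grip_width: 0.375
grip_force: 59.4
the job is handed in; nothing more can be done
None
```

I handed the job in at 16 s: the lid lies flat, knob up, on the bench clear of the rotor; the sample tube is held still within 2° of upright with its foot about 68 mm above the rim; the counterbalance is still seated, and the bottles and timer did not move.

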